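# Reset the print cabinet's humidity keeper

### The arm

A 7-joint arm with a two-finger parallel gripper is mounted at the origin on the work surface. World frame = base frame: x ahead of the robot, y to its left, z up, the work surface at z = 0. Lengths are in m, angles in rad, forces in N, time in s.
With the tool pointing down it reaches from about 0.35 to 0.9 m from the base axis. Payload 8.1 kg.
Tool frame: the origin (TCP) lies at the very end of the fingers, on their centre line; the grasp point (between the pads) lies env.grip_point_offset behind it (env.grip_point_offset is the distance from the TCP to the grasp point, in m); z points along the fingers, y is the line along which they close (so a half turn about z gives the same grasp; the last joint's range is limited). The gripper opens to 85 mm and grips with 20 to 120 N. Pads are 22 mm wide; open, the fingers measure 114 mm over their backs; the gripper's body (76 mm by 85 mm) begins 54 mm behind the grasp point. The pads swing forward as they close: fully open they stand 13 mm farther back than shut.
Start: joints at [-1.207, 0.434, 0.025, 1.573, -0.012, 1.134, -0.075], TCP at [0.281, 0.558, 0.231] pointing down, gripper open.
Joint ranges: [-2.62, 2.62], [-0.44, 2.09], [-1.27, 1.32], [0.08, 2.57], [-1.32, 4.46], [0.12, 2], [-2.74, 2.74]. Speed limits (rad/s): [2.22, 2.22, 3.01, 3.01, 3.14, 3.14, 3.14].

### API

Orientations are given as a 3x3 rotation matrix whose columns are the frame's x, y, z axes.
In Python, from rig import env, vision gives the robot as it stands. The module is installed in compiled form; this text tells all that it offers.
- The arm moves only by the shell command python3 -m jog 'ROWS' [OPENING]. ROWS is JSON, a list of rows, each an object with "translation": the shift along the world's x, y, z in mm, a list of three; "rotation": the turn, a rotation vector about the world's x, y, z in rad, a list of three. A call has 1 to 5 rows; each row is the pose to reach, as a shift and turn from the pose commanded when the call began; what a row does not reach only later rows make up. A row lasts 1/8 s, in which the tool goes at most 62.5 mm and 10.7 degrees, less where a joint would pass 70% of its speed; a pose out of reach is approached as far as the arm can. A call with a gripper value outside its range is refused whole. OPENING is the closure in counts, from 0 (fully open) to 255 (shut), set as the call begins (- or left out, the last holds). The fingers move at their own pace and stop on an object; the grip force is fixed at half the most. Time passes only in rows, so rows that repeat a pose let the fingers close. It gives the time, the measured TCP pose, the force, the opening and the grip force at its end, in the units of the state.
- env.sense(): the state, without advancing time (a new reading comes with each control period).
- vision.capture(name): name is "side" or "top"; returns (picture, depth): 400x640x3 uint8, red, green, blue; 400x640 float32, m along the optical axis (not along the pixel's ray), 0 where there is no reading.
- vision.calibration(name): a dict with "fx", "fy", "cx", "cy" (pixels), "k1" (the pictures are not rectified: a ray, as slopes to the right and down, at radius r is drawn at 1 + k1 r^2 times it, then the intrinsics apply), "rvec" (rotation vector, rad) and "tvec" (3), from world to camera coordinates, as OpenCV has them. Camera axes: x right, y down, z forward; pixel columns grow to the right and rows downward; lengths in m; the calibration is good to about 2 mm. A picture is of the moment at which its call begins. calibration takes no time and is no camera call.
- env.sign_off(): hands the job in; it is judged then, once.
The state is a dict: "clock": time; "joints": joint angles; "qd": joint speeds; "joint_torque": joint torques, N m; "eef_pos": TCP position; "tcp_rot": TCP orientation; "ft_force": force on the tool from outside, world axes, zero at the start; "torque": the same for the moment, N m; "finger_gap": finger opening in m; "gripper_force": force on a finger pad.
Only numpy, scipy, OpenCV 4.12 (cv2) and the standard library are available. Lean on these libraries where they do the work, as an engineer would, in place of code of your own. Each camera call takes 0.05 s, during which the arm holds its last target. There are 200 camera calls.

### The job

The humidity keeper on top of the paulownia cabinet has locked out. First flip its toggle switch right over to the off side, away from the cabinet's door front; then draw the square-handled stylus out of the tool rack, reach its steel pin straight down through the round hole in the keeper's top and press the recessed reset button all the way down. Finish while still gripping the stylus upright and holding the button down with it; do not let go, and leave the cedar door, the gouge in the rack, the cherry block, the brush rest and the whetstone where they are.

Things in the scene. Friction and masses are not known exactly. Their poses are not given: they have to be found in the camera images.
- cabinet: fixed pale paulownia cabinet, 180 (x) x 360 (y) x 120 mm high, with a white keeper housing 90 (x) x 240 (y) x 35 mm centred on its top, so the housing's top face is 155 mm above the table. Origin: centre of the cabinet's underside; z up; -x is the door front (towards the robot), +x the back, y along the width. The housing's top carries the hole at its -y end, black vent slots in the middle and the toggle at its +y end.
- reset_hole (a point): centre of the mouth of the round vertical hole, 16 mm across, in the housing's top face (70 mm to -y of the cabinet's middle). The button's face lies 18 mm below the mouth. Axes as the cabinet's.
- reset_button (a joint): recessed spring button, 13.6 mm across, at the bottom of the hole: 0 m up, 0.006 m fully down at a firm stop; it starts to move at 2 N and is fully down at 5 N, and springs back when let go
- toggle_ball (a point): centre of the 22 mm steel ball on the end of the toggle lever, an 8 mm rod. The ball's centre is 65 mm from the pivot, which lies 2 mm above the housing's top face, 70 mm to +y of the cabinet's middle. In the on position the ball is 31 mm on the door side (-x) of the pivot, 59 mm above the housing's top face.
- toggle (a joint): angle of the toggle about the cabinet's y axis: 0 rad = on, leaning 0.5 rad to the door side (cabinet -x); 0.5 upright; 1.0 = off, leaning 0.5 rad to the back (cabinet +x). It needs less than 2 N at the ball; past upright it falls by its own weight to the stop it leans towards and stays there.
- rack: fixed wooden tool rack, 60 (x) x 170 (y) x 55 mm high, with two vertical 11 mm holes on its long (y) midline, 40 mm either side of its centre. One holds the stylus, the other the gouge; which is which varies. Origin: centre of its underside, z up.
- stylus_mid (a point): centre of the stylus's square bamboo handle, 16 x 16 x 90 mm (35 to 70 g in all). The stylus stands upright: the handle's foot rests on the rack's top and a steel pin, 7 mm thick and 45 mm long, hangs from it into the rack's hole. This point is 45 mm above the handle's foot and 90 mm above the pin's tip. z runs up along the handle; x and y are square to the handle's faces and start parallel to the rack's axes.
- stylus_tip (a point): the lower end of the stylus's steel pin, 90 mm below the handle's centre
- gouge_mid (a point): the gouge in the other hole of the rack, to be left: round cherry handle 72 mm tall with a mushroom head 32 mm across; this point is half-way up the handle
- cedar_door (a joint): how far the cabinet's sliding cedar door stands open (m), about a finger's width; to be left
- door_mid (a point): middle of the cedar door's outer face, on the cabinet's front; moves with the door
- cherry_block: loose half-carved cherry block, 100 (x) x 150 (y) x 24 mm; origin at the centre of its underside; to be left
- brush_rest: loose round celadon brush rest, 72 mm across, 20 mm high; origin at the centre of its underside; to be left
- whetstone: loose dark grey whetstone, 65 (x) x 200 (y) x 28 mm; origin at the centre of its underside; to be left
Things that resemble listed ones, but are neither listed nor needed, are in the scene too. Leave any pink or purple look-alike of the part that bears stylus_mid alone.

How it is judged:
On the way, in this order (a step that is already met when the one before it is completed fails the run):
1. the toggle is flipped right over to off, the button not yet pressed (value of joint toggle above 0.9 rad and value of joint reset_button below 0.002 m), for 0.2 s.
2. the stylus is drawn right up out of the rack by the fingers (z of stylus_tip in the frame of rack above 0.06 m and contact force between the fingers and stylus above 1 N), for 0.1 s.
At the end, for the whole second after the job is handed in: Toggle within 0.1 rad of its off stop; button at least 4.8 of its 6 mm down, pressed over 1 N by the pin within 8 mm of the hole axis; fingers grip the stylus, upright to 15 degrees; door within 12 mm, gouge 25 mm, block, rest and whetstone 30 mm of their starts (value of joint toggle above 0.9 rad and value of joint reset_button above 0.0048 m and contact force between stylus and reset_button above 1 N and contact force between the fingers and stylus above 2 N and horizontal distance between stylus_tip and reset_hole below 0.008 m and angle between stylus_mid's own z axis and vertical below 0.26 rad and distance of gouge_mid from where it was at the start of the episode below 0.025 m and distance of each of cherry_block, brush_rest, whetstone from where it was at the start of the episode below 0.03 m and distance of door_mid from where it was at the start of the episode below 0.012 m); the arm keeps its last pose, push and grip.
It fails at once if a bystander or the cedar door is shifted (distance of gouge_mid from where it was at the start of the episode above 0.025 m or distance of any of cherry_block, brush_rest, whetstone from where it was at the start of the episode above 0.03 m or distance of door_mid from where it was at the start of the episode above 0.012 m).
It also fails if it takes over 54 s, if anything falls off the work surface, if the arm or the gripper's body presses on something with over 40 N, if the wrist force passes 120 N, or if a joint passes its speed limit or range.

## Working session

There is one attempt and no reset: what is moved stays moved. The work goes in short steps, Python scripts to look and compute and a shell command to move; the robot and the scene stay as the last step left them, time stands still between calls to the robot, and variables do not carry over. Pictures are saved under pics/ and viewed, at most 10 in all, crops included, and the job is handed in when it is done.

```bash
mkdir -p pics
cat > h.py <<'E'
import numpy as np, cv2
from rig import env, vision
def cam(n):
    c=vision.calibration(n); R=cv2.Rodrigues(np.array(c['rvec'],float))[0]; return c,R,np.array(c['tvec'],float).ravel()
def ray(n,u,v):
    c,R,t=cam(n)
    d=np.array([(u-c['cx'])/c['fx'],(v-c['cy'])/c['fy']]); s=d.copy()
    for _ in range(20): s=d/(1+c['k1']*(s@s))
    return -R.T@t, R.T@np.array([s[0],s[1],1.])
def onz(n,u,v,z):
    o,d=ray(n,u,v); return o+d*(z-o[2])/d[2]
def atd(n,u,v,D):
    o,d=ray(n,u,v); return o+d*D[int(v),int(u)]
def proj(n,p):
    c,R,t=cam(n); q=R@np.array(p)+t; s=q[:2]/q[2]; s=s*(1+c['k1']*(s@s)); return s[0]*c['fx']+c['cx'],s[1]*c['fy']+c['cy']
E
python3 - <<'E'
from h import *
for n in('top','side'):
    p,d=vision.capture(n); cv2.imwrite(f'pics/{n}0.png',p[:,:,::-1]); np.save(n+'0.npy',d); print(n,ray(n,320,200), vision.calibration(n)['fx'])
s=env.sense(); print(s['clock'],s['eef_pos'],s['tcp_rot'],s['finger_gap'],env.grip_point_offset)
E
```

```text
top (array([ 0.41980158, -0.03837282,  1.17247672]), array([ 0.09079315,  0.00932027, -0.99587813])) 433.77844753227976
side (array([ 0.45245691, -0.80176407,  0.58149185]), array([ 0.03411201,  0.88206921, -0.47032689])) 368.97342738403614
0.1 [0.28114252 0.55770598 0.23060023] [[-8.92956760e-01  4.50142164e-01 -5.07001294e-04]
 [ 4.50142430e-01  8.92955825e-01 -1.29891331e-03]
 [-1.31965890e-04 -1.38809622e-03 -9.99999028e-01]] 0.08578849213437713 0.0187
```

View pics/top0.png

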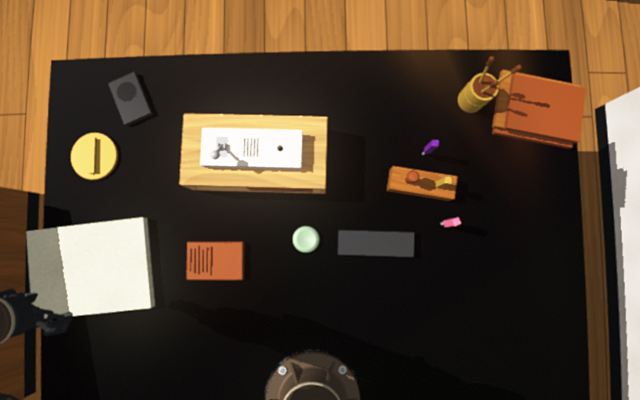

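View pics/side0.png

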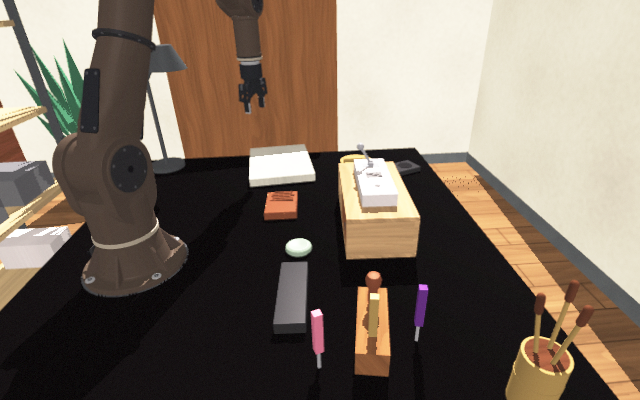

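The top picture shows the cabinet at (254,152), the hole at (280,148) and the toggle at about (220,148). The rack is at (423,182).
Stylus candidates: bamboo handle at top (445,181) / side (374,315); pink look-alike at top (450,222) / side (318,330); purple at top (430,147) / side (421,305); gouge with its mushroom head at top (413,177). I choose the bamboo handle in the rack and will check it in a crop.

Run:
```python
from h import *
t=cv2.imread('pics/top0.png'); s=cv2.imread('pics/side0.png')
a=cv2.resize(t[110:200,180:330],None,fx=5,fy=5,interpolation=2)[:, :750]; 
b=cv2.resize(t[155:205,380:465],(400,235)); 
e=cv2.resize(s[260:380,330:430],(250,300))
f=cv2.resize(s[135:215,330:420],(150,133))
out=np.zeros((590,790,3),np.uint8); a=cv2.resize(a,(500,300)); out[:300,:500]=a; out[:300,520:770]=e; out[310:545,:400]=b; f=cv2.resize(s[135:215,335:420],(297,280)); out[310:590,420:717]=f
cv2.imwrite('pics/crop.png',out)
d=np.load('top0.npy')
hsv=cv2.cvtColor(t,cv2.COLOR_BGR2HSV)
def rect(m,z,lab):
    c=max(cv2.findContours(m,0,2)[0],key=cv2.contourArea); P=np.array([onz('top',*q[0],z)[:2] for q in c],np.float32)
    r=cv2.minAreaRect(P); print(lab,r)
m=cv2.inRange(hsv,(0,0,190),(180,60,255)); z=np.zeros_like(m); z[110:185,190:315]=m[110:185,190:315]; rect(z,.155,'housing')
for u,v in [(280,148),(215,154),(220,143),(222,140),(413,177),(445,182),(423,192),(305,238),(375,243)]: print(u,v,atd('top',u,v,d).round(3))
```

```text
housing ((0.6424292922019958, 0.1346539705991745), (0.24298636615276337, 0.09285322576761246), 87.29029846191406)
280 148 [0.643 0.066 0.135]
215 154 [0.614 0.203 0.224]
220 143 [0.653 0.208 0.159]
222 140 [0.661 0.204 0.154]
413 177 [ 0.567 -0.256  0.128]
445 182 [ 0.551 -0.328  0.147]
423 192 [ 0.538 -0.295  0.056]
305 238 [0.424 0.014 0.019]
375 243 [ 0.408 -0.17   0.029]
```

View pics/crop.png

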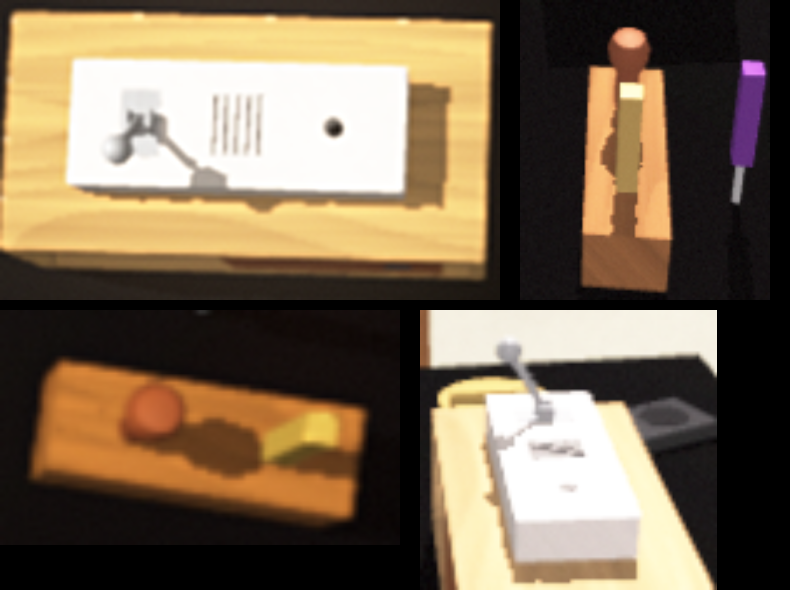

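Bamboo handle in the rack confirmed: a straight square prism standing beside the mushroom-headed gouge, with both look-alikes outside the rack. The hole is at top (280,148), the ball at (215,155), and the stylus top at about (448,180).

Run:
```python
from h import *
t=cv2.imread('pics/top0.png');hsv=cv2.cvtColor(t,cv2.COLOR_BGR2HSV)
print('hole',onz('top',280,148.1,.155),'ball',onz('top',215.1,154.7,.214),'sty top',onz('top',448.4,180.1,.145))
m=cv2.inRange(hsv,(3,80,90),(35,255,255)); z=np.zeros_like(m); z[160:202,380:462]=m[160:202,380:462]
c=max(cv2.findContours(z,0,2)[0],key=cv2.contourArea)
r=cv2.minAreaRect(np.array([onz('top',*q[0],.055)[:2] for q in c],np.float32)); print(r)
# rack top corners from crop by eye
for q in [(62,360),(365,405),(352,520),(32,478)]: print(onz('top',380+q[0]/4.706,155+(q[1]-310)/4.7,.055).round(3))
# side view: stylus top face centre, crop scale 2.5
print('side', onz('side',330+(632-520)/2.5,260+91/2.5,.145))
for n,u,v in [('pink',450,222),('purple',430,147)]: print(n,atd('top',u,v,np.load('top0.npy')))
```

```text
hole [0.63849541 0.0644493  0.155     ] ball [0.61386811 0.20524353 0.214     ] sty top [ 0.55597048 -0.3370394   0.145     ]
((0.5639298558235168, -0.2938324213027954), (0.17933975160121918, 0.06680623441934586), 80.99395751953125)
[ 0.608 -0.22   0.055]
[ 0.58  -0.388  0.055]
[ 0.516 -0.378  0.055]
[ 0.543 -0.201  0.055]
side [ 0.55697199 -0.33833774  0.145     ]
pink [ 0.4567623  -0.34637975  0.11191542]
purple [ 0.64244219 -0.30227112  0.11961531]
```

```bash
python3 -m jog '[{"translation":[60,-60,20],"rotation":[0,0,0.15]},{"translation":[110,-110,20],"rotation":[0,0,0.3]},{"translation":[160,-170,20],"rotation":[0,0,0.45]},{"translation":[210,-230,20],"rotation":[0,0,0.45]},{"translation":[250,-290,20],"rotation":[0,0,0.45]}]' 255
```

```text
clock: 0.72
eef_pos: [0.4887, 0.3246, 0.2508]
tcp_rot: [[-1.0, 0.017, -0.0], [0.017, 1.0, -0.0], [0.0, -0.0, -1.0]]
ft_force: [0.8, 0.5, -0.2]
finger_gap: -0.0
gripper_force: 0.0
```

```bash
python3 -m jog '[{"translation":[20,-30,0],"rotation":[0,0,0]},{"translation":[29,-62,0],"rotation":[0,0,0]},{"translation":[29,-62,-20],"rotation":[0,0,0]},{"translation":[29,-62,-45],"rotation":[0,0,0]},{"translation":[29,-62,-45],"rotation":[0,0,0]}]'
```

```text
clock: 1.35
eef_pos: [0.5153, 0.2636, 0.2042]
tcp_rot: [[-1.0, 0.017, -0.004], [0.017, 1.0, -0.002], [0.004, -0.002, -1.0]]
ft_force: [0.0, -0.1, 0.5]
finger_gap: 0.0001
gripper_force: 0.0
```

```bash
python3 -m jog '[{"translation":[15,-20,0],"rotation":[0,0,0]},{"translation":[30,-40,0],"rotation":[0,0,0]},{"translation":[45,-57,0],"rotation":[0,0,0]},{"translation":[55,-58,0],"rotation":[0,0,0]},{"translation":[65,-58,0],"rotation":[0,0,0]}]'
```

```text
clock: 1.98
eef_pos: [0.5821, 0.2075, 0.2066]
tcp_rot: [[-1.0, 0.016, 0.0], [0.016, 1.0, 0.001], [-0.0, 0.001, -1.0]]
ft_force: [0.5, -0.6, 0.7]
finger_gap: -0.0006
gripper_force: 0.0
```

```bash
python3 -m jog '[{"translation":[10,0,0],"rotation":[0,0,0]},{"translation":[20,0,0],"rotation":[0,0,0]},{"translation":[30,0,0],"rotation":[0,0,0]},{"translation":[40,0,0],"rotation":[0,0,0]},{"translation":[50,0,0],"rotation":[0,0,0]}]'
```

```text
clock: 2.6
eef_pos: [0.6324, 0.2064, 0.206]
tcp_rot: [[-1.0, 0.017, 0.0], [0.017, 1.0, -0.0], [-0.0, -0.0, -1.0]]
ft_force: [0.1, 0.8, 0.7]
finger_gap: 0.0002
gripper_force: 0.0
```

```bash
python3 -m jog '[{"translation":[8,0,0],"rotation":[0,0,0]},{"translation":[16,0,0],"rotation":[0,0,0]},{"translation":[16,0,0],"rotation":[0,0,0]},{"translation":[-20,0,0],"rotation":[0,0,0]},{"translation":[-40,-10,40],"rotation":[0,0,0]}]'
python3 - <<'E'
from h import *
p,d=vision.capture('side'); cv2.imwrite('pics/s1.png',cv2.resize(p[120:220,320:430,::-1],None,fx=4,fy=4))
E
```

```text
clock: 3.22
eef_pos: [0.5879, 0.1969, 0.2434]
tcp_rot: [[-1.0, 0.015, -0.007], [0.015, 1.0, -0.002], [0.007, -0.002, -1.0]]
ft_force: [0.5, 0.1, 1.5]
finger_gap: -0.0002
gripper_force: 0.0
```

View pics/s1.png

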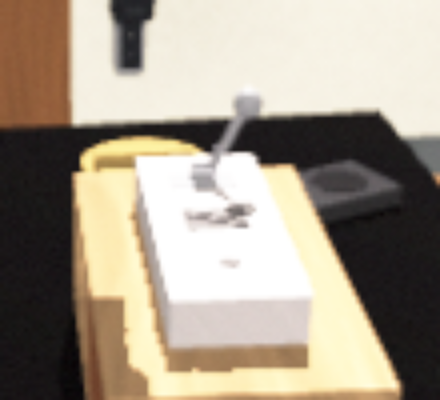

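The picture shows the lever leaning back (+x) with its ball at crop (247,103), so the toggle is off. Next I go to the stylus.

```bash
python3 -m jog '[{"translation":[-5,-50,10],"rotation":[0,0,-0.03]},{"translation":[-10,-100,20],"rotation":[0,0,-0.06]},{"translation":[-15,-150,20],"rotation":[0,0,-0.1]},{"translation":[-20,-200,20],"rotation":[0,0,-0.14]},{"translation":[-25,-250,20],"rotation":[0,0,-0.14]}]' 105; python3 -m jog '[{"translation":[0,-50,0],"rotation":[0,0,0]},{"translation":[0,-100,0],"rotation":[0,0,0]},{"translation":[0,-150,0],"rotation":[0,0,0]},{"translation":[-3,-200,0],"rotation":[0,0,0]},{"translation":[-6,-240,0],"rotation":[0,0,0]}]'
```

```text
clock: 3.9
eef_pos: [0.5663, -0.055, 0.2665]
tcp_rot: [[-0.988, 0.157, 0.001], [0.157, 0.988, 0.0], [-0.001, 0.0, -1.0]]
ft_force: [0.2, -0.5, -0.2]
finger_gap: 0.0502
gripper_force: 0.0
clock: 4.53
eef_pos: [0.5601, -0.2958, 0.2663]
tcp_rot: [[-0.988, 0.157, 0.0], [0.157, 0.988, -0.001], [-0.001, -0.0, -1.0]]
ft_force: [0.9, -0.2, 0.2]
finger_gap: 0.0503
gripper_force: 0.0
```

```bash
python3 -m jog '[{"translation":[-4,-30,0],"rotation":[0,0,0]},{"translation":[-4,-42,0],"rotation":[0,0,0]},{"translation":[-4,-42,-50],"rotation":[0,0,0]},{"translation":[-4,-42,-100],"rotation":[0,0,0]},{"translation":[-4,-42,-100],"rotation":[0,0,0]}]'
python3 - <<'E'
from h import *
p,d=vision.capture('side'); a=cv2.resize(p[200:390,300:450,::-1],(395,500))
q,d=vision.capture('top'); b=cv2.resize(q[145:235,390:480,::-1],(395,395))
o=np.zeros((500,800,3),np.uint8); o[:,:395]=a; o[:395,400:795]=b; cv2.imwrite('pics/s2.png',o)
E
```

```text
clock: 5.15
eef_pos: [0.555, -0.3327, 0.1627]
tcp_rot: [[-0.988, 0.155, -0.006], [0.155, 0.988, 0.004], [0.007, 0.003, -1.0]]
ft_force: [-0.1, 0.8, 0.4]
finger_gap: 0.0503
gripper_force: 0.0
```

View pics/s2.png

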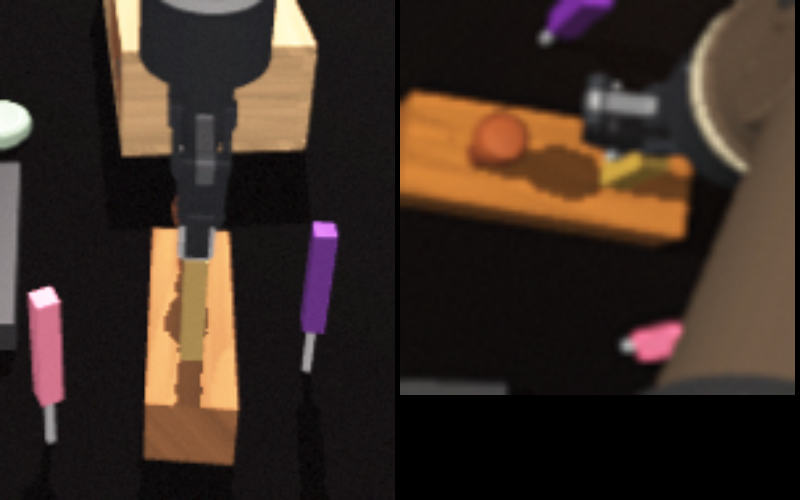

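In the side view the finger is centred over the bamboo handle in x (finger at 197, handle at 195). The gouge and both look-alikes are clear of it. I descend in two steps.

```bash
python3 -c "
from h import *
print(env.sense()['eef_pos'])"; python3 -m jog '[{"translation":[0,0,-15],"rotation":[0,0,0]},{"translation":[0,0,-30],"rotation":[0,0,0]},{"translation":[0,0,-45],"rotation":[0,0,0]},{"translation":[0,0,-57],"rotation":[0,0,0]},{"translation":[0,0,-57],"rotation":[0,0,0]}]'
```

```text
[ 0.55756465 -0.33504715  0.16748108]
clock: 5.88
eef_pos: [0.5559, -0.3352, 0.1077]
tcp_rot: [[-0.988, 0.156, -0.002], [0.156, 0.988, 0.001], [0.002, 0.001, -1.0]]
ft_force: [0.4, -0.2, -0.1]
finger_gap: 0.0504
gripper_force: 0.0
```

```bash
python3 -m jog '[{"translation":[0,-2,0],"rotation":[0,0,0]},{"translation":[0,-2,0],"rotation":[0,0,0]},{"translation":[0,-2,0],"rotation":[0,0,0]},{"translation":[0,-2,0],"rotation":[0,0,0]},{"translation":[0,-2,0],"rotation":[0,0,0]}]' 255;python3 -m jog '[{"translation":[0,0,0],"rotation":[0,0,0]},{"translation":[0,0,0],"rotation":[0,0,0]},{"translation":[0,0,0],"rotation":[0,0,0]}]'
```

```text
clock: 6.5
eef_pos: [0.5569, -0.338, 0.1096]
tcp_rot: [[-0.988, 0.156, 0.001], [0.156, 0.988, -0.001], [-0.001, -0.001, -1.0]]
ft_force: [-0.5, -1.2, 4.6]
finger_gap: 0.0152
gripper_force: 60.1
clock: 6.88
eef_pos: [0.5569, -0.338, 0.1096]
tcp_rot: [[-0.988, 0.156, 0.001], [0.156, 0.988, -0.001], [-0.001, -0.001, -1.0]]
ft_force: [-0.1, -1.1, 5.2]
finger_gap: 0.0152
gripper_force: 60.3
```

```bash
python3 -m jog '[{"translation":[0,0,15],"rotation":[0,0,0]},{"translation":[0,0,35],"rotation":[0,0,0]},{"translation":[0,0,60],"rotation":[0,0,0]},{"translation":[0,0,100],"rotation":[0,0,0]},{"translation":[0,0,150],"rotation":[0,0,0]}]';python3 -m jog '[{"translation":[0,0,30],"rotation":[0,0,0]},{"translation":[10,40,30],"rotation":[0,0,0]},{"translation":[20,85,30],"rotation":[0,0,0]},{"translation":[30,130,30],"rotation":[0,0,0]},{"translation":[40,180,30],"rotation":[0,0,0]}]';python3 -m jog '[{"translation":[10,50,0],"rotation":[0,0,0]},{"translation":[20,100,0],"rotation":[0,0,0]},{"translation":[30,150,0],"rotation":[0,0,0]},{"translation":[41,190,0],"rotation":[0,0,0]},{"translation":[41,190,0],"rotation":[0,0,0]}]'
```

```text
clock: 7.5
eef_pos: [0.5559, -0.3367, 0.26]
tcp_rot: [[-0.988, 0.156, -0.002], [0.156, 0.988, 0.001], [0.002, 0.001, -1.0]]
ft_force: [0.3, -0.2, -0.8]
finger_gap: 0.0151
gripper_force: 59.4
clock: 8.12
eef_pos: [0.5964, -0.1561, 0.2897]
tcp_rot: [[-0.988, 0.157, -0.0], [0.157, 0.988, 0.0], [0.0, 0.0, -1.0]]
ft_force: [0.6, 0.7, -0.7]
finger_gap: 0.0154
gripper_force: 59.4
clock: 8.75
eef_pos: [0.6375, 0.038, 0.289]
tcp_rot: [[-0.989, 0.149, -0.001], [0.149, 0.989, 0.002], [0.001, 0.002, -1.0]]
ft_force: [-0.1, -0.4, -0.5]
finger_gap: 0.0152
gripper_force: 59.4
```

```bash
python3 -m jog '[{"translation":[1,15,0],"rotation":[0,0,0]},{"translation":[1,27,0],"rotation":[0,0,0]},{"translation":[1,27,-19],"rotation":[0,0,0]},{"translation":[1,27,-19],"rotation":[0,0,0]},{"translation":[1,27,-19],"rotation":[0,0,0]}]'
python3 - <<'E'
from h import *
p,_=vision.capture('side'); s=env.sense(); print(s['eef_pos'])
e=s['eef_pos']; print('exp tip',proj('side',e-[0,0,.0996]),'exp TCP',proj('side',e),'hole',proj('side',(.6385,.0645,.155)))
x,y=340,90; cv2.imwrite('pics/s3.png',cv2.resize(p[y:y+120,x:x+90,::-1],None,fx=5,fy=5,interpolation=2))
q,_=vision.capture('top'); print('top hole',proj('top',(.6385,.0645,.155)),'tip',proj('top',e-[0,0,.0996])); cv2.imwrite('pics/t3full.png',q[:,:,::-1])
E
```

```text
clock: 9.38
eef_pos: [0.6387, 0.0592, 0.2707]
tcp_rot: [[-0.988, 0.157, 0.0], [0.157, 0.988, 0.0], [-0.0, 0.0, -1.0]]
ft_force: [0.0, 0.5, 0.3]
finger_gap: 0.0152
gripper_force: 59.4
[0.63894693 0.0591633  0.27094171]
exp tip (np.float64(378.1607303117783), np.float64(180.29470543803262)) exp TCP (np.float64(379.9430692077822), np.float64(143.75431050372572)) hole (np.float64(377.3261070223798), np.float64(185.07557340104256))
top hole (np.float64(279.9787655117086), np.float64(148.09853061694594)) tip (np.float64(281.53288737725904), np.float64(146.40720587138935))
```

View pics/s3.png

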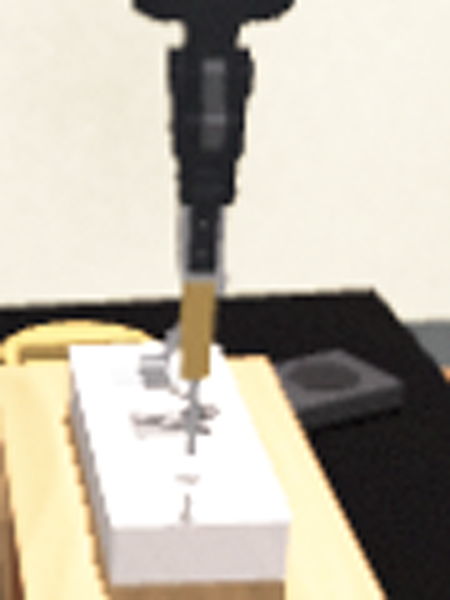

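The pin tip shows at side (378.4,181) and the hole at (377.4,186). Both agree with the projections (378.2,180.3) and (377.3,185.1), so the stylus hangs straight. I need +5 mm in y.

```bash
python3 -m jog '[{"translation":[0,3,0],"rotation":[0,0,0]},{"translation":[0,5,0],"rotation":[0,0,0]},{"translation":[0,5,0],"rotation":[0,0,0]},{"translation":[0,5,0],"rotation":[0,0,0]}]'
```

```text
clock: 9.98
eef_pos: [0.6386, 0.0645, 0.2701]
tcp_rot: [[-0.988, 0.156, -0.0], [0.156, 0.988, -0.0], [0.0, -0.0, -1.0]]
ft_force: [-0.1, 1.2, 0.5]
finger_gap: 0.015
gripper_force: 59.4
```

```bash
python3 -m jog '[{"translation":[0,0,-7],"rotation":[0,0,0]},{"translation":[0,0,-14],"rotation":[0,0,0]},{"translation":[0,0,-19],"rotation":[0,0,0]},{"translation":[0,0,-19],"rotation":[0,0,0]}]'
```

```text
clock: 10.48
eef_pos: [0.6383, 0.0644, 0.2504]
tcp_rot: [[-0.988, 0.156, -0.001], [0.156, 0.988, -0.0], [0.001, -0.0, -1.0]]
ft_force: [1.0, -0.7, -0.7]
finger_gap: 0.0151
gripper_force: 59.4
```

In the hole, with no contact so far. I continue down.

```bash
python3 -m jog '[{"translation":[0,0,-4],"rotation":[0,0,0]},{"translation":[0,0,-8],"rotation":[0,0,0]},{"translation":[0,0,-12],"rotation":[0,0,0]},{"translation":[0,0,-12],"rotation":[0,0,0]}]';python3 -m jog '[{"translation":[0,0,-2],"rotation":[0,0,0]},{"translation":[0,0,-4],"rotation":[0,0,0]},{"translation":[0,0,-4],"rotation":[0,0,0]}]'
```

```text
clock: 10.98
eef_pos: [0.6384, 0.0644, 0.2386]
tcp_rot: [[-0.988, 0.156, -0.001], [0.156, 0.988, -0.0], [0.001, -0.0, -1.0]]
ft_force: [-0.3, 0.6, -0.1]
finger_gap: 0.0151
gripper_force: 59.4
clock: 11.35
eef_pos: [0.6388, 0.0644, 0.2353]
tcp_rot: [[-0.988, 0.156, 0.001], [0.156, 0.988, 0.0], [-0.001, 0.0, -1.0]]
ft_force: [-0.5, -0.1, 2.3]
finger_gap: 0.0152
gripper_force: 59.6
```

```bash
python3 -m jog '[{"translation":[0,0,-2],"rotation":[0,0,0]},{"translation":[0,0,-4],"rotation":[0,0,0]},{"translation":[0,0,-4],"rotation":[0,0,0]}]';python3 -m jog '[{"translation":[0,0,-2],"rotation":[0,0,0]},{"translation":[0,0,-2],"rotation":[0,0,0]},{"translation":[0,0,-2],"rotation":[0,0,0]}]'
```

```text
clock: 11.72
eef_pos: [0.6388, 0.0645, 0.2312]
tcp_rot: [[-0.988, 0.156, 0.0], [0.156, 0.988, 0.0], [-0.0, 0.0, -1.0]]
ft_force: [-0.5, 0.1, 4.1]
finger_gap: 0.0151
gripper_force: 59.9
clock: 12.1
eef_pos: [0.6391, 0.0644, 0.2304]
tcp_rot: [[-0.988, 0.156, 0.002], [0.156, 0.988, 0.0], [-0.002, 0.001, -1.0]]
ft_force: [-2.2, 0.2, 10.6]
finger_gap: 0.0153
gripper_force: 61.3
```

```bash
python3 -m jog '[{"translation":[0,0,-0.5],"rotation":[0,0,0]},{"translation":[0,0,-0.5],"rotation":[0,0,0]},{"translation":[0,0,-0.5],"rotation":[0,0,0]},{"translation":[0,0,-0.5],"rotation":[0,0,0]},{"translation":[0,0,-0.5],"rotation":[0,0,0]}]'
python3 - <<'E'
from h import *
p,_=vision.capture('side'); cv2.imwrite('pics/s4.png',cv2.resize(p[80:380,260:460,::-1],(400,600)))
E
```

```text
clock: 12.72
eef_pos: [0.6392, 0.0644, 0.2303]
tcp_rot: [[-0.988, 0.156, 0.002], [0.156, 0.988, 0.0], [-0.002, 0.001, -1.0]]
ft_force: [-2.1, -0.1, 14.1]
finger_gap: 0.0153
gripper_force: 61.6
```

View pics/s4.png

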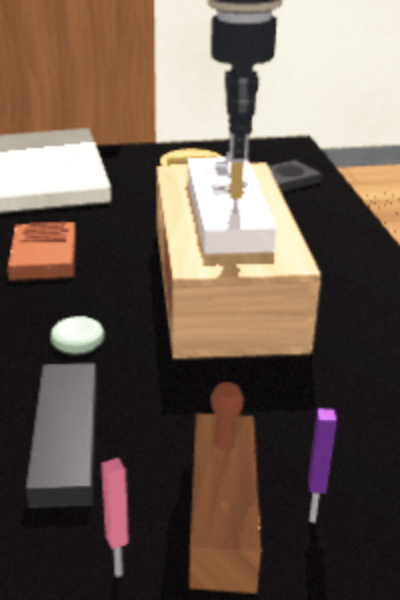

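The stylus stands upright in the hole at crop (237,195). The gouge (227,400), rest (78,335), block (42,250) and whetstone (65,430) are undisturbed. The force is steady at 14 N against the stop, so I hand in.

```bash
python3 -c "
from rig import env
print(env.sign_off())"
```

```text
the job is handed in; nothing more can be done
None
```

I've handed the job in, with no verdict returned: the toggle is off, and the gripper is still holding the stylus upright with the button pressed against its stop at about 14 N; the other objects looked undisturbed.

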